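# Scrape the plaster flakes off the palette

### The arm

A 7-joint arm with a two-finger parallel gripper is mounted at the origin on the work surface. World frame = base frame: x ahead of the robot, y to its left, z up, the work surface at z = 0. Lengths are in m, angles in rad, forces in N, time in s.
With the tool pointing down it reaches from about 0.35 to 0.775 m from the base axis. Payload 3.1 kg.
Tool frame: the origin (TCP) lies at the very end of the fingers, on their centre line; the grasp point (between the pads) lies 19 mm behind it; z points along the fingers, y is the line along which they close (so a half turn about z gives the same grasp; the last joint's range is limited). The gripper opens to 85 mm and grips with 20 to 120 N. Pads are 22 mm wide; open, the fingers measure 114 mm over their backs; the gripper's body (76 mm by 85 mm) begins 54 mm behind the grasp point. The pads swing forward as they close: fully open they stand 13 mm farther back than shut.
Start: joints at [-1.149, 0.311, 0.014, 1.512, -0.004, 1.319, -0.027], TCP at [0.246, 0.492, 0.231] pointing down, gripper open.
Joint ranges: [-2.7, 2.7], [-0.3, 1.91], [-1.27, 1.3], [0.12, 2.57], [-1.44, 4.58], [0.2, 2.03], [-3.05, 3.05]. Speed limits (rad/s): [2.79, 2.79, 3.14, 3.14, 3.14, 3.14, 3.14].

### API

Orientations are given as a rotation vector (axis times angle).
In Python, from bench import r, cams gives the robot as it stands. The module is installed in compiled form; this text tells all that it offers.
- The arm moves only by the shell command python3 -m inch 'ROWS' [FORCE]. ROWS is JSON, a list of rows, each a list of 3 entries, a list of its own where there are three numbers: the shift along the tool's x, y, z in units of 40 mm (1.0 is 40 mm), then the turn, a rotation vector about the tool's x, y, z in units of 5 degrees (1.0 is 5 degrees), then the opening, from 0 (shut) to 1 (fully open). In form: [[[tx, ty, tz], [ax, ay, az], jaw], ...]. A call has 1 to 8 rows; each row shifts and turns the commanded pose from where the row before left it, along the tool's axes as they then stand; what a row does not reach is not made up. A row lasts 1/12 s, in which the tool goes at most 41.7 mm and 7.16 degrees, less where a joint would pass 70% of its speed; a pose out of reach is approached as far as the arm can. A call is refused whole if a number of a shift passes 1 or a number of a turn 1, either way. A call with a gripper value outside its range is refused whole. The fingers move at their own pace and stop on an object; FORCE is the grip in N (left out, the last holds). Time passes only in rows, so rows that do not move let the fingers close. It gives the time, the measured TCP pose, the force, the opening and the grip force at its end, in the units of the state.
- r.read_state(): the state, without advancing time (a new reading comes with each control period).
- cams.camera(name): name is "scene" or "side" or "wrist"; returns the picture (400x640x3 uint8, red, green, blue); there is no depth.
- cams.camera_params(name): a dict with "fx", "fy", "cx", "cy" (pixels), "R" (3x3) and "t" (3): a world point X has camera coordinates R X + t; the wrist camera has in their place "T_tool_cam" (4x4, takes a point from camera to tool coordinates, whose origin is the TCP and whose axes are the flange's). Camera axes: x right, y down, z forward; pixel columns grow to the right and rows downward; lengths in m; the calibration is good to about 2 mm. A picture is of the moment at which its call begins: read the wrist's pose just before it. camera_params takes no time and is no camera call.
- r.hand_in(): hands the job in; it is judged then, once.
The state is a dict: "clock": time; "qpos": joint angles; "joint_velocities": joint speeds; "joint_torque": joint torques, N m; "eef_pos": TCP position; "ee_rot": TCP orientation; "contact_force": force on the tool from outside, world axes, zero at the start; "moment": the same for the moment, N m; "finger_gap": finger opening in m; "finger_force": force on a finger pad.
Only numpy, scipy, OpenCV 4.12 (cv2) and the standard library are available. Lean on these libraries where they do the work, as an engineer would, in place of code of your own. Each camera call takes 0.05 s, during which the arm holds its last target. There are 200 camera calls.

### The job

Take the wooden scraper block and wipe all five plaster flakes off the palette slab, those under the drying rack too, so that they drop into the empty steel tray at the slab's end; do not touch the flakes with the gripper or the arm. Then stand the scraper upright on its cork-topped stand again, in about the middle, and let go. Leave the mug, flask and jar where they are.

Things in the scene. Friction and masses are not known exactly. Their poses are not given: they have to be found in the camera images.
- palette: Grey palette slab on a wooden plinth, fixed, 220 (x) by 320 mm (y), flat top 70 mm above the table. Origin: table level under its centre; x away from the robot at yaw 0, z up. Wooden lips 10 mm high run along its front and rear edges, inner faces at x = -95 and +95 mm; its left and right ends (y = +-160 mm) are open and overhang the plinth by 20 mm.
- rack_front (a point): Middle of the front rail of the wire drying rack fixed over the palette's rear half, 284 mm up, at palette x = -15. Wires to 8 mm thick span palette x -15 to +130, y +-178 mm; two brushes on top (to 298 mm); posts only behind, at x = +130, y = +-178. Open in front and at the sides: a gripper leaning back to the robot can work beneath, an upright one cannot.
- tray: Empty open steel tray, fixed, 220 mm (x) by 120 mm (y), 50 mm high, walls 4 mm, along the left or the right end of the palette (differs by run), its near rim tucked 10 mm under the slab's end, yaw as the palette. Origin: centre of its underside, on the table. At the other end: a black box of the same size with paint tubes in it.
- scraper: Loose wooden scraper block, about 0.2 kg: a straight foot 160 mm long (its x), 26 mm thick (y), 30 mm high, rubber-soled, with an upright handle in its middle 32 mm (x) by 18 mm (y), rising from 30 to 102 mm above the sole. Origin: centre of the sole; z up. At the start it stands upright on the cork-topped stand.
- stand: Low wooden stand with a cork top, a plain block, fixed, 220 mm (x) by 100 mm (y), 60 mm high; origin: centre of its underside, on the table. The scraper's parking place.
- chip0: Loose flake of dried plaster, off-white, about 60 by 36 mm and 12 mm thick, 30 g, lying flat on the slab between the lips, at most 120 mm from the slab's middle along y. Origin: centre of its underside.
- chip1: Loose flake of dried plaster, off-white, about 60 by 36 mm and 12 mm thick, 30 g, lying flat on the slab between the lips, at most 120 mm from the slab's middle along y. Origin: centre of its underside.
- chip2: Loose flake of dried plaster, off-white, about 60 by 36 mm and 12 mm thick, 30 g, lying flat on the slab between the lips, at most 120 mm from the slab's middle along y. Origin: centre of its underside.
- chip3: Loose flake of dried plaster, off-white, about 60 by 36 mm and 12 mm thick, 30 g, lying flat on the slab between the lips, at most 120 mm from the slab's middle along y. Origin: centre of its underside.
- chip4: Loose flake of dried plaster, off-white, about 60 by 36 mm and 12 mm thick, 30 g, lying flat on the slab between the lips, at most 120 mm from the slab's middle along y. Origin: centre of its underside.
- mug: Loose white mug, 80 mm wide, 90 mm high, handle on its +y side; bystander. Origin: centre of its underside.
- flask: Loose mauve flask, 70 mm wide, 230 mm high; bystander. Origin: centre of its underside.
- jar: Loose small amber jar, 64 mm wide, 60 mm high; bystander. Origin: centre of its underside.
There are look-alikes about, which are no part of the job. Leave any purple look-alike of the chip2 alone.

How it is judged:
On the way:
1. all five flakes have been wiped into the steel tray (x of chip0 in the frame of tray between -0.112 and 0.112 m and y of chip0 in the frame of tray between -0.062 and 0.062 m and z of chip0 in the frame of tray between -0.01 and 0.06 m and x of chip1 in the frame of tray between -0.112 and 0.112 m and y of chip1 in the frame of tray between -0.062 and 0.062 m and z of chip1 in the frame of tray between -0.01 and 0.06 m and x of chip2 in the frame of tray between -0.112 and 0.112 m and y of chip2 in the frame of tray between -0.062 and 0.062 m and z of chip2 in the frame of tray between -0.01 and 0.06 m and x of chip3 in the frame of tray between -0.112 and 0.112 m and y of chip3 in the frame of tray between -0.062 and 0.062 m and z of chip3 in the frame of tray between -0.01 and 0.06 m and x of chip4 in the frame of tray between -0.112 and 0.112 m and y of chip4 in the frame of tray between -0.062 and 0.062 m and z of chip4 in the frame of tray between -0.01 and 0.06 m), for 0.2 s.
At the end, for the whole second after the job is handed in: The centres of all five flakes are within the steel tray's outline and less than 60 mm above the table, at rest; the scraper stands upright (within 0.1 rad) on the cork-topped stand, its centre within 50 mm (along the stand) and 35 mm (across) of the stand's centre, at rest (all of step 1 and x of scraper in the frame of stand between -0.05 and 0.05 m and y of scraper in the frame of stand between -0.035 and 0.035 m and z of scraper in the frame of stand between 0.055 and 0.07 m and angle between scraper's own z axis and vertical below 0.1 rad and linear speed of scraper below 0.02 m/s and linear speed of each of chip0, chip1, chip2, chip3, chip4 below 0.03 m/s); the robot touches nothing.
It fails at once if the gripper or the arm touches a flake (contact force between any of the fingers, the arm and chip0 above 0.3 N or contact force between any of the fingers, the arm and chip1 above 0.3 N or contact force between any of the fingers, the arm and chip2 above 0.3 N or contact force between any of the fingers, the arm and chip3 above 0.3 N or contact force between any of the fingers, the arm and chip4 above 0.3 N).
It fails at once if a bystander (mug, flask or jar) is moved by more than 30 mm or tipped (distance of any of mug, flask, jar from where it was at the start of the episode above 0.03 m or angle between any of mug, flask, jar's own z axis and vertical above 0.4 rad).
It also fails if it takes over 64 s, if anything falls off the work surface, if the arm or the gripper's body presses on something with over 40 N, if the wrist force passes 120 N, or if a joint passes its speed limit or range.

## Working session

There is one attempt and no reset: what is moved stays moved. The work goes in short steps, Python scripts to look and compute and a shell command to move; the robot and the scene stay as the last step left them, time stands still between calls to the robot, and variables do not carry over. Pictures are saved under pics/ and viewed, at most 10 in all, crops included, and the job is handed in when it is done.

```bash
mkdir -p pics; ls; cat > h.py <<'E'
import numpy as np, cv2
from bench import r, cams
from scipy.spatial.transform import Rotation as Ro
np.set_printoptions(precision=4,suppress=True)
def save(n,f):
    im=cams.camera(n); cv2.imwrite(f,im[:,:,::-1]); return im
E
python3 - <<'E'
from h import *
print(r.read_state())
for n in ("scene","side","wrist"):
    save(n,f"pics/{n}0.png"); print(n,cams.camera_params(n))
E
```

```text
pics
{'clock': 0.0, 'qpos': array([-1.1487,  0.3117,  0.014 ,  1.5131, -0.0044,  1.3192, -0.0272]), 'joint_velocities': array([ 0.0011, -0.0009,  0.0012,  0.0007, -0.0022, -0.0013, -0.0006]), 'joint_torque': array([ -0.0002, -37.9904,   0.146 , -23.06  ,   0.012 ,   0.0134,
         0.    ]), 'eef_pos': array([0.2457, 0.4913, 0.2302]), 'ee_rot': array([-0.7218, -3.0571,  0.0037]), 'contact_force': array([-0.826 ,  0.0129, -0.1709]), 'moment': array([-0.0443,  0.0044, -0.0335]), 'finger_force': 0.0, 'finger_gap': 0.08545816768774597}
scene {'fx': 371.29119893438406, 'fy': 371.29119893438406, 'cx': 314.9482158474647, 'cy': 201.0464117711685, 'R': array([[-0.8373,  0.5467, -0.0044],
       [ 0.3937,  0.5974, -0.6986],
       [-0.3793, -0.5867, -0.7155]]), 't': array([ 0.4448, -0.1039,  1.4707])}
side {'fx': 380.5375994526339, 'fy': 380.5375994526339, 'cx': 319.79554628944123, 'cy': 197.18594578888602, 'R': array([[-0.9918, -0.1271, -0.0133],
       [-0.0771,  0.6777, -0.7313],
       [ 0.102 , -0.7243, -0.6819]]), 't': array([0.56  , 0.1706, 1.0861])}
wrist {'fx': 284.9055182725984, 'fy': 284.9055182725984, 'cx': 315.27210477091813, 'cy': 195.98264086488837, 'T_tool_cam': array([[-0.0004, -0.9539, -0.3   ,  0.0757],
       [ 1.    , -0.0003, -0.0003, -0.0009],
       [ 0.0002, -0.3   ,  0.9539, -0.1411],
       [ 0.    ,  0.    ,  0.    ,  1.    ]])}
```

View pics/scene0.png

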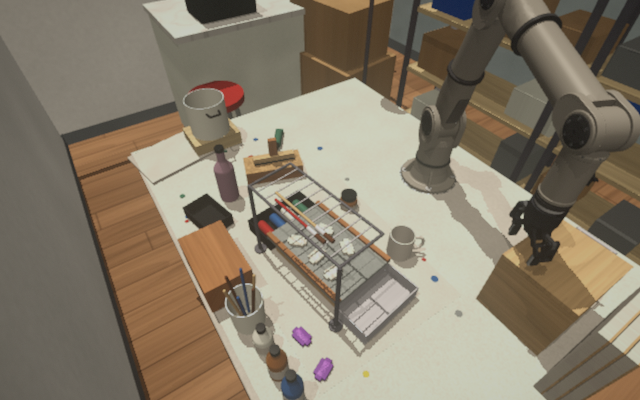

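View pics/side0.png

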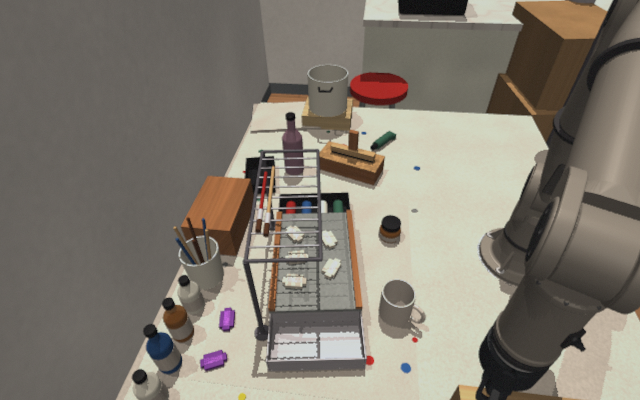

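The scene view shows the stand with the scraper at about (272,165), handle top near (272,140). The palette and its flakes are under the rack at about (320,250), the steel tray is at (378,300) on the +y end, and the tube box is at the far end. The side view shows the scraper at (352,155), flakes at (293,234), (329,240), (297,257), (332,268) and (294,283), and the tray at (316,342). The mug is at (397,305), the jar at (390,230) and the flask at (292,150).

Candidates:
- **Scraper:** only the foot and handle on the stand at scene (272,160). The pot on its board at (205,115) and the green bottle at (279,135) are not it.
- **Flakes:** the white ones on the slab. The purple ones at scene (302,337) and (323,369) are look-alikes to leave alone.

Next I'll take the close crops.

```bash
python3 - <<'E'
import cv2,numpy as np
a=cv2.imread('pics/scene0.png');b=cv2.imread('pics/side0.png')
A=cv2.resize(a[120:190,230:320],None,fx=4.4,fy=4.4,interpolation=cv2.INTER_CUBIC) # 396x308
B=cv2.resize(b[120:190,305:395],None,fx=4.4,fy=4.4,interpolation=cv2.INTER_CUBIC)
cv2.imwrite('pics/c1.png',np.hstack([A,B]))
cv2.imwrite('pics/c2.png',cv2.resize(b[190:375,235:370],None,fx=3.2,fy=3.2,interpolation=cv2.INTER_CUBIC))
cv2.imwrite('pics/c3.png',cv2.resize(a[175:340,235:425],None,fx=3.6,fy=3.6,interpolation=cv2.INTER_CUBIC))
E
```

```text
(no output)
```

View pics/c1.png

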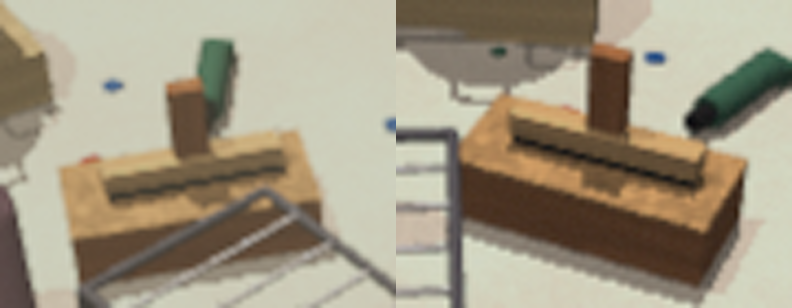

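View pics/c2.png

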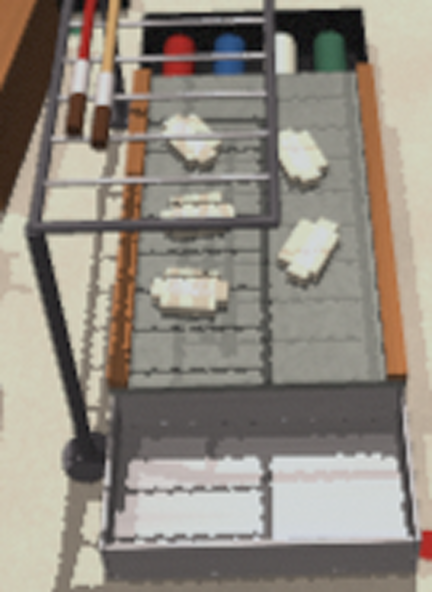

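View pics/c3.png

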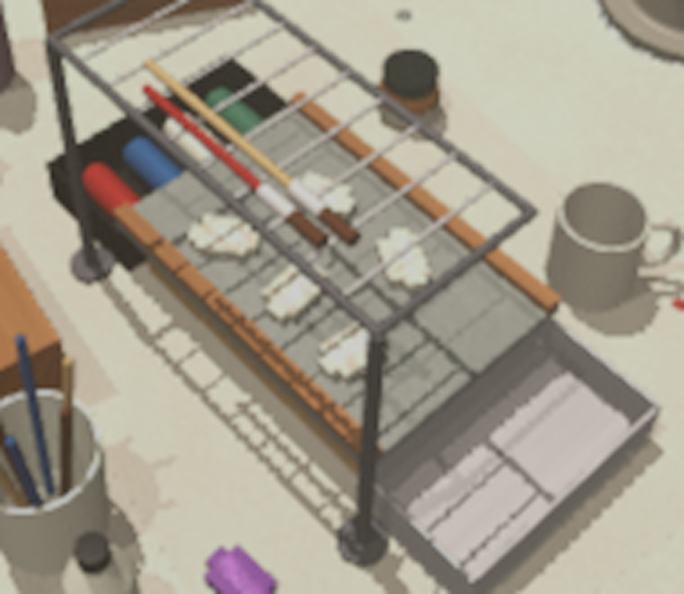

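The crop confirms the choice: a light foot with an upright dark handle, standing on the cork-topped block, handle-top centre at crop (185,88) and (611,53). All five flakes are visible in both views. Next I'll fit the poses by least squares on corner correspondences.

```bash
cat > fit.py <<'E'
from h import *
from scipy.optimize import least_squares
P={n:cams.camera_params(n) for n in("scene","side")}
def proj(n,X):
    p=P[n];c=p["R"]@np.asarray(X)+p["t"];return np.array([p["fx"]*c[0]/c[2]+p["cx"],p["fy"]*c[1]/c[2]+p["cy"]])
def fit(obs,x0,name):
    def f(q):
        c,s=np.cos(q[3]),np.sin(q[3]);e=[]
        for n,m,uv in obs:
            X=[q[0]+c*m[0]-s*m[1],q[1]+s*m[0]+c*m[1],q[2]+m[2]];e.append(proj(n,X)-uv)
        return np.ravel(e)
    s=least_squares(f,x0,loss='soft_l1');print(name,s.x,"deg",np.degrees(s.x[3]));print(f(s.x).reshape(-1,2).round(1).tolist());return s.x
def S(x,y):return("scene",)+((230+x/4.4,120+y/4.4),)
def T(x,y):return("side",)+((305+x/4.4,120+y/4.4),)
def U(x,y):return("side",)+((235+x/3.2,190+y/3.2),)
def V(x,y):return("scene",)+((235+x/3.6,175+y/3.6),)
o=lambda m,v:(v[0],m,np.array(v[1]))
if __name__=="__main__":
    for n in P: print(n,-P[n]["R"].T@P[n]["t"])
    a,b,h=.11,.05,.06
    fit([o((a,-b,h),S(60,168)),o((-a,-b,h),S(298,130)),o((-a,b,h),S(322,192)),o((a,b,h),S(78,240)),
     o((a,-b,h),T(107,97)),o((-a,-b,h),T(350,158)),o((-a,b,h),T(310,218)),o((-a,b,0),T(304,290))],[.7,-.3,0,-.2],"stand")
    fit([o((0,0,.102),S(185,88)),o((0,0,.102),T(215,53)),o((.08,.013,.03),S(106,180)),o((-.08,.013,.03),S(284,160)),
     o((.08,.013,.03),T(116,118)),o((-.08,.013,.03),T(306,163)),o((.08,.013,0),T(118,145)),o((-.08,.013,0),T(300,187)),o((.08,.013,0),S(110,203)),o((-.08,.013,0),S(284,172))],[.7,-.3,.06,-.2],"scraper")
    q=fit([o((.095,.16,.07),U(130,385)),o((-.095,.16,.07),U(386,378)),o((.095,-.16,.07),U(150,72)),o((-.095,-.16,.07),U(358,70)),
     o((.11,.27,.05),U(103,547)),o((-.11,.27,.05),U(417,540)),o((-.11,.27,.05),V(657,410)),o((.11,.27,.05),V(470,592)),
     o((-.015,.178,.284),U(275,222)),o((.13,.178,.284),U(33,230)),o((-.015,.178,.284),V(530,210)),o((.13,.178,.284),V(375,330)),o((.13,-.178,.284),V(52,40))],[.65,.1,0,0],"palette")
    for u,v in zip([(190,138),(302,157),(198,213),(308,248),(190,292)],[(225,235),(325,195),(290,292),(405,257),(345,350)]):
        s=least_squares(lambda X:np.r_[proj("side",X)-U(*u)[1],proj("scene",X)-V(*v)[1]],[.6,.1,.08])
        d=s.x[:2]-q[:2];c,n=np.cos(q[3]),np.sin(q[3]);print("chip",s.x,"pal",c*d[0]+n*d[1],-n*d[0]+c*d[1],s.cost)
    for n,X in(("jar",[(390/1,231)]),):
        pass
    for nm,u,v,z in(("mug",(397,305),(402,243),.05),("flask",(292,152),(227,178),.1),("jar",(390,231),(349,200),.03)):
        s=least_squares(lambda X:np.r_[proj("side",X)-u,proj("scene",X)-v],[.6,.1,z]);print(nm,s.x,s.cost)
E
python3 fit.py
```

```text
scene [0.9712 0.6818 0.9816]
side [0.4578 0.7423 0.8728]
stand [ 0.497  -0.3504 -0.005  -0.3098] deg -17.747764723155065
[[-0.4, -0.1], [-0.2, -0.8], [0.4, 0.5], [-0.9, -0.2], [-0.8, -0.4], [0.5, 0.2], [0.4, 2.9], [0.3, -0.1]]
scraper [ 0.4892 -0.3563  0.0496 -0.2936] deg -16.823846323657893
[[-0.1, -0.6], [0.7, 0.4], [-0.4, -0.5], [-0.1, -3.4], [-0.1, -0.2], [-0.4, 0.2], [-0.7, 0.5], [0.3, 1.7], [-0.4, 0.3], [0.3, -0.1]]
palette [ 0.5631  0.1138 -0.0055  0.145 ] deg 8.30629662652708
[[-0.6, 0.3], [-0.3, 0.7], [0.5, 1.5], [-0.8, 0.7], [-1.7, -0.1], [0.7, -0.3], [0.6, -2.1], [-0.0, -3.4], [-0.4, 0.3], [0.8, -0.6], [-0.2, 0.2], [0.0, 0.0], [-0.1, -0.3]]
chip [0.6287 0.051  0.0766] pal 0.055867912724566364 -0.07157387445755012 0.03858982207372976
chip [0.5298 0.0583 0.0727] pal -0.040944175725506606 -0.050116049878676086 0.07830231347048713
chip [0.6099 0.1236 0.0654] pal 0.047784257821483725 0.0029791292144570793 0.2951563075627739
chip [0.5142 0.1555 0.077 ] pal -0.04235135032648532 0.04838765202820126 0.006006176269642232
chip [0.6034 0.1962 0.061 ] pal 0.051835935728940456 0.07576541087735775 0.05137808319182975
mug [0.3447 0.2215 0.0421] 0.16534044639958778
flask [ 0.7    -0.3141  0.0888] 1.446935070236179
jar [ 0.3577 -0.0397  0.0221] 0.16648023673198073
```

Measured poses: palette about (0.563, 0.114) with yaw 8.3°, tray on its +y side, stand about (0.497, -0.350) with yaw -17.7°, scraper about (0.489, -0.356) with yaw about -17°. Plan: grip the handle with the tool leaned back about 42°. Next I'll write the row-planning helper.

```bash
cat > plan.py <<'E'
# usage: plan.py gx gy gz yawdeg tiltdeg n  -> rows to bring the GRASP POINT there
from h import *
import sys
def Rt(yaw,t):
    y,t=np.radians([yaw,t]);ex=np.array([np.cos(y),np.sin(y),0]);ez=np.array([0,0,1.])
    z=np.sin(t)*ex-np.cos(t)*ez;x=-(np.cos(t)*ex+np.sin(t)*ez);return np.c_[x,np.cross(z,x),z]
def cur():
    s=r.read_state();return np.array(s["eef_pos"]),Ro.from_rotvec(s["ee_rot"]).as_matrix(),s
if __name__=="__main__":
    g=np.array(list(map(float,sys.argv[1:4])));R1=Rt(float(sys.argv[4]),float(sys.argv[5]));n=int(sys.argv[6])
    p,R,s=cur();p1=g+.019*R1[:,2];w=Ro.from_matrix(R.T@R1).as_rotvec()/n
    for k in range(n):
        Rk=R@Ro.from_rotvec(w*k).as_matrix()
        print((Rk.T@(p1-p)/n/.04).round(2).tolist(),(np.degrees(w)/5).round(2).tolist())
E
python3 plan.py .42 .12 .30 -20 0 12
```

```text
[-0.67, -0.53, -0.1] [-0.0, -0.0, -0.11]
[-0.67, -0.54, -0.1] [-0.0, -0.0, -0.11]
[-0.66, -0.54, -0.1] [-0.0, -0.0, -0.11]
[-0.66, -0.55, -0.1] [-0.0, -0.0, -0.11]
[-0.65, -0.56, -0.1] [-0.0, -0.0, -0.11]
[-0.64, -0.56, -0.1] [-0.0, -0.0, -0.11]
[-0.64, -0.57, -0.1] [-0.0, -0.0, -0.11]
[-0.63, -0.57, -0.1] [-0.0, -0.0, -0.11]
[-0.63, -0.58, -0.1] [-0.0, -0.0, -0.11]
[-0.62, -0.59, -0.11] [-0.0, -0.0, -0.11]
[-0.62, -0.59, -0.11] [-0.0, -0.0, -0.11]
[-0.61, -0.6, -0.11] [-0.0, -0.0, -0.11]
```

```bash
python3 -m inch '[[[-0.67,-0.53,-0.1],[0,0,-0.11],1],[[-0.67,-0.54,-0.1],[0,0,-0.11],1],[[-0.66,-0.54,-0.1],[0,0,-0.11],1],[[-0.66,-0.55,-0.1],[0,0,-0.11],1],[[-0.65,-0.56,-0.1],[0,0,-0.11],1],[[-0.64,-0.56,-0.1],[0,0,-0.11],1]]' 40
python3 -m inch '[[[-0.64,-0.57,-0.1],[0,0,-0.11],1],[[-0.63,-0.57,-0.1],[0,0,-0.11],1],[[-0.63,-0.58,-0.1],[0,0,-0.11],1],[[-0.62,-0.59,-0.1],[0,0,-0.11],1],[[-0.62,-0.59,-0.1],[0,0,-0.11],1],[[-0.61,-0.6,-0.1],[0,0,-0.11],1]]'
python3 - <<'E'
from h import *
print(r.read_state()["qpos"])
E
python3 plan.py .40 -.32 .24 -17 42 16
```

```text
clock: 0.65
eef_pos: [0.3334, 0.3041, 0.2552]
ee_rot: [-0.633, -3.077, 0.001]
contact_force: [-0.0, 1.2, 0.5]
finger_gap: 0.0852
finger_force: 0.0
clock: 1.15
eef_pos: [0.4203, 0.1184, 0.2794]
ee_rot: [-0.544, -3.094, -0.0]
contact_force: [1.6, 0.7, 0.1]
finger_gap: 0.0854
finger_force: 0.0
[-0.6364  0.0472  0.3396  1.7144 -0.0163  1.3828  0.9288]
[-0.22, -0.65, 0.08] [-0.01, -0.53, -0.04]
[-0.22, -0.65, 0.09] [-0.01, -0.53, -0.04]
[-0.21, -0.66, 0.1] [-0.01, -0.53, -0.04]
[-0.2, -0.66, 0.11] [-0.01, -0.53, -0.04]
[-0.2, -0.66, 0.12] [-0.01, -0.53, -0.04]
[-0.19, -0.66, 0.13] [-0.01, -0.53, -0.04]
[-0.18, -0.66, 0.13] [-0.01, -0.53, -0.04]
[-0.17, -0.66, 0.14] [-0.01, -0.53, -0.04]
[-0.16, -0.66, 0.15] [-0.01, -0.53, -0.04]
[-0.16, -0.66, 0.16] [-0.01, -0.53, -0.04]
[-0.15, -0.66, 0.16] [-0.01, -0.53, -0.04]
[-0.14, -0.66, 0.17] [-0.01, -0.53, -0.04]
[-0.13, -0.66, 0.17] [-0.01, -0.53, -0.04]
[-0.12, -0.66, 0.18] [-0.01, -0.53, -0.04]
[-0.11, -0.66, 0.18] [-0.01, -0.53, -0.04]
[-0.1, -0.66, 0.19] [-0.01, -0.53, -0.04]
```

```bash
python3 -m inch '[[[-0.22,-0.65,0.08],[0,-0.53,-0.04],1],[[-0.22,-0.65,0.09],[0,-0.53,-0.04],1],[[-0.21,-0.66,0.1],[0,-0.53,-0.04],1],[[-0.2,-0.66,0.11],[0,-0.53,-0.04],1],[[-0.2,-0.66,0.12],[0,-0.53,-0.04],1],[[-0.19,-0.66,0.13],[0,-0.53,-0.04],1],[[-0.18,-0.66,0.13],[0,-0.53,-0.04],1],[[-0.17,-0.66,0.14],[0,-0.53,-0.04],1]]'
python3 -m inch '[[[-0.16,-0.66,0.15],[0,-0.53,-0.04],1],[[-0.16,-0.66,0.16],[0,-0.53,-0.04],1],[[-0.15,-0.66,0.16],[0,-0.53,-0.04],1],[[-0.14,-0.66,0.17],[0,-0.53,-0.04],1],[[-0.13,-0.66,0.17],[0,-0.53,-0.04],1],[[-0.12,-0.66,0.18],[0,-0.53,-0.04],1],[[-0.11,-0.66,0.18],[0,-0.53,-0.04],1],[[-0.1,-0.66,0.19],[0,-0.53,-0.04],1]]'
python3 - <<'E'
from plan import *
p,R,s=cur();print(p,R,s["qpos"])
im=save("wrist","pics/w1.png");np.savez("w1.npz",p=p,R=R)
E
```

```text
clock: 1.82
eef_pos: [0.4152, -0.1024, 0.2537]
ee_rot: [0.441, 2.738, -0.09]
contact_force: [0.6, -0.7, 0.2]
finger_gap: 0.0852
finger_force: 0.0
clock: 2.48
eef_pos: [0.4117, -0.3226, 0.2306]
ee_rot: [0.351, 2.384, -0.163]
contact_force: [1.1, 0.7, 0.9]
finger_gap: 0.0854
finger_force: 0.0
[ 0.4117 -0.3226  0.2306] [[-0.7106  0.2952  0.6387]
 [ 0.2056  0.9552 -0.2128]
 [-0.6729 -0.0199 -0.7395]] [-0.2344 -0.2888  0.9583  2.2612 -0.1953  0.3794  2.2224]
```

View pics/w1.png

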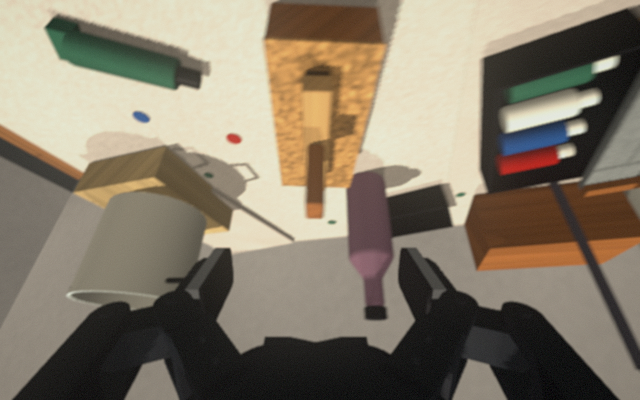

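The wrist view (image up is towards the robot) shows the stand top with corners near (265,40), (385,42) and (283,185). The foot runs from (318,78) to about (315,150), the handle top is at (315,212), and the flask at (370,240) is well beyond. Now I'll refine the poses with all three views.

```bash
cat > fit2.py <<'E'
import fit; from fit import *
w=np.load("w1.npz");pw=cams.camera_params("wrist");T=np.eye(4);T[:3,:3]=w["R"];T[:3,3]=w["p"]
M=np.linalg.inv(T@pw["T_tool_cam"]);pw.update(R=M[:3,:3],t=M[:3,3]);P["wrist"]=pw
W=lambda x,y:("wrist",(x,y))
a,b,h=.11,.05,.06
q=fit.fit([o((a,-b,h),S(60,168)),o((-a,-b,h),S(298,130)),o((-a,b,h),S(322,192)),o((a,b,h),S(78,240)),
 o((a,-b,h),fit.T(107,97)),o((-a,-b,h),fit.T(350,158)),o((-a,b,0),fit.T(304,290)),
 o((-a,-b,h),W(265,40)),o((-a,b,h),W(385,42)),o((a,-b,h),W(283,185))],[.5,-.35,0,-.3],"stand")
k=fit.fit([o((0,0,.102),S(185,88)),o((0,0,.102),fit.T(215,53)),o((.08,.013,.03),S(106,180)),
 o((.08,.013,.03),fit.T(116,118)),o((-.08,.013,.03),fit.T(306,163)),o((.08,.013,0),fit.T(118,145)),o((.08,.013,0),S(110,203)),
 o((0,0,.102),W(315,212)),o((-.08,-.013,.03),W(304,80)),o((-.08,.013,.03),W(333,80))],[.49,-.356,.06,-.29],"scraper")
print("handle foot in wrist",proj("wrist",k[:3]+[0,0,.03]))
E
python3 fit2.py
```

```text
Traceback (most recent call last):
  File "fit2.py", line 6, in <module>
    q=fit.fit([o((a,-b,h),S(60,168)),o((-a,-b,h),S(298,130)),o((-a,b,h),S(322,192)),o((a,b,h),S(78,240)),
      ^^^^^^^
AttributeError: 'function' object has no attribute 'fit'
```

```bash
sed -i 's/^import fit; //; s/fit\.T(/Ts(/g; s/fit\.fit(/fit(/g; s/^w=np/Ts=T\nw=np/' fit2.py; python3 fit2.py
```

```text
stand [ 0.5015 -0.3494 -0.0021 -0.3188] deg -18.264017274244704
[[-1.4, -0.3], [-0.9, -0.7], [-0.5, 0.6], [-2.2, -0.3], [-1.9, -1.1], [-0.7, -0.2], [-1.2, -0.5], [-2.3, -1.6], [1.3, 0.1], [0.7, -0.2]]
scraper [ 0.4886 -0.3491  0.0549 -0.3105] deg -17.787680626416268
[[0.9, -0.8], [0.9, 0.3], [0.3, -0.8], [-0.1, -0.5], [-0.3, 0.5], [-0.6, 0.2], [0.4, 0.0], [0.2, -6.8], [-1.9, 0.3], [1.0, 1.0]]
handle foot in wrist [316.6148 145.2234]
```

```bash
python3 plan.py .490 -.350 .137 -18 42 8
```

```text
[-0.0, 0.03, 0.45] [-0.02, 0.01, 0.02]
[-0.0, 0.03, 0.45] [-0.02, 0.01, 0.02]
[-0.0, 0.03, 0.45] [-0.02, 0.01, 0.02]
[-0.0, 0.03, 0.45] [-0.02, 0.01, 0.02]
[-0.0, 0.03, 0.45] [-0.02, 0.01, 0.02]
[-0.01, 0.03, 0.45] [-0.02, 0.01, 0.02]
[-0.01, 0.03, 0.45] [-0.02, 0.01, 0.02]
[-0.01, 0.03, 0.45] [-0.02, 0.01, 0.02]
```

```bash
python3 -m inch '[[[0,0.03,0.45],[-0.02,0.01,0.02],1],[[0,0.03,0.45],[-0.02,0.01,0.02],1],[[0,0.03,0.45],[-0.02,0.01,0.02],1],[[0,0.03,0.45],[-0.02,0.01,0.02],1],[[0,0,0],[0,0,0],1]]'
python3 - <<'E'
from plan import *
p,R,s=cur();np.savez("w2.npz",p=p,R=R);im=save("wrist","pics/w2.png")
E
python3 plan.py .490 -.350 .137 -18 42 5
```

```text
clock: 2.95
eef_pos: [0.4414, -0.3195, 0.1874]
ee_rot: [0.353, 2.414, -0.133]
contact_force: [-1.0, 0.4, 0.0]
finger_gap: 0.0852
finger_force: 0.0
[-0.05, -0.07, 0.47] [0.03, -0.06, 0.04]
[-0.05, -0.07, 0.47] [0.03, -0.06, 0.04]
[-0.04, -0.07, 0.47] [0.03, -0.06, 0.04]
[-0.04, -0.06, 0.47] [0.03, -0.06, 0.04]
[-0.04, -0.06, 0.47] [0.03, -0.06, 0.04]
```

View pics/w2.png

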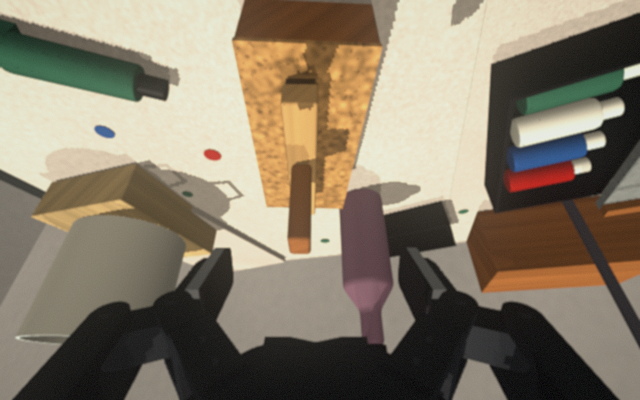

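The handle top is at (299,246), left of the finger centre at 316, which agrees with the planned shift of about -y. I'll advance and close.

```bash
python3 -m inch '[[[-0.05,-0.07,0.47],[0.03,-0.06,0.04],1],[[-0.05,-0.06,0.47],[0.03,-0.06,0.04],1],[[-0.04,-0.06,0.47],[0.03,-0.06,0.04],1],[[-0.04,-0.06,0.47],[0.03,-0.06,0.04],1],[[-0.04,-0.06,0.47],[0.03,-0.06,0.04],1],[[0,0,0],[0,0,0],1],[[0,0,0],[0,0,0],1]]'
python3 plan.py .490 -.350 .137 -18 42 1
python3 - <<'E'
from plan import *
p,R,s=cur();print(s["qpos"],p-.019*R[:,2]);save("side","pics/s2.png")
E
```

```text
clock: 3.58
eef_pos: [0.4614, -0.3354, 0.1669]
ee_rot: [0.36, 2.413, -0.16]
contact_force: [-0.1, 0.2, 0.1]
finger_gap: 0.0853
finger_force: 0.0
[-0.12, -0.12, 1.56] [-0.09, -0.28, 0.24]
[ 0.2162  0.0778  0.6006  2.2334 -1.0942  0.3914  3.0183] [ 0.4497 -0.3315  0.1813]
```

The arm stalled at j7's limit: j6 is small at a 42° tilt, so the wrist is near singular. I'll fit a kinematic model to the logged states and choose a better tilt.

```bash
cat > kin.py <<'E'
from plan import *
import itertools
from scipy.optimize import least_squares
def fk(q,k,s):
    b,c,h,L1,e1,e2,L2,e3,L3=k;q=np.array(q)*s
    Rz=lambda a:Ro.from_euler('z',a).as_matrix();Ry=lambda a:Ro.from_euler('y',a).as_matrix()
    R=Rz(q[0]+b);p=np.array([0,0,h]);R=R@Ry(q[1]);p=p+R@[0,0,L1];R=R@Rz(q[2]);p=p+R@[e1,0,0];R=R@Ry(q[3]);p=p+R@[e2,0,L2]
    R=R@Rz(q[4])@Ry(q[5]);p=p+R@[e3,0,L3];return p,R@Rz(q[6]+c)
D=[([-1.1487,.3117,.014,1.5131,-.0044,1.3192,-.0272],[.2457,.4913,.2302],[-.7218,-3.0571,.0037]),
([-.6364,.0472,.3396,1.7144,-.0163,1.3828,.9288],[.4203,.1184,.2794],[-.544,-3.094,0]),
([-.2344,-.2888,.9583,2.2612,-.1953,.3794,2.2224],[.4117,-.3226,.2306],[.351,2.384,-.163]),
([.2162,.0778,.6006,2.2334,-1.0942,.3914,3.0183],[.4614,-.3354,.1669],[.36,2.413,-.16])]
def res(k,s):
    o=[]
    for q,p,w in D:
        a,R=fk(q,k,s);o+=[a-p,.3*Ro.from_matrix(Ro.from_rotvec(w).as_matrix().T@R).as_rotvec()]
    return np.ravel(o)
def calib():
    best=None
    for s1,s3,s5,s7 in itertools.product([1,-1],repeat=4):
      for c in(0,1.57,-1.57,3.1):
        s=np.array([s1,1,s3,1,s5,1,s7]);az=1.107-s1*-1.149
        f=least_squares(res,[az,c,.3,.4,0,0,.35,0,.25],args=(s,))
        if best is None or f.cost<best[0]:best=(f.cost,f.x,s)
    return best
if __name__=="__main__":
    b=calib();print(b);np.savez("kin.npz",k=b[1],s=b[2]);print(np.abs(res(b[1],b[2])).max())
E
python3 kin.py; python3 -c "
from h import *
print(r.read_state()['qpos'])"
```

```text
(np.float64(4.349668355451385e-05), array([-0.0286,  1.5459,  0.2696,  0.4566,  0.0041, -0.0001,  0.4214,
        0.0018,  0.3671]), array([-1,  1, -1,  1, -1,  1, -1]))
0.00571812328429661
[ 0.2104  0.0776  0.6062  2.2335 -1.0951  0.3915  3.0191]
```

```bash
cat > sim.py <<'E'
from kin import *
z=np.load("kin.npz");K,SG=z["k"],z["s"]
lo=np.array([-2.7,-.3,-1.27,.12,-1.44,.2,-3.05]);hi=np.array([2.7,1.91,1.3,2.57,4.58,2.03,3.05])
def err(q,p,R):
    a,B=fk(q,K,SG);return np.r_[p-a,.3*(Ro.from_matrix(R@B.T)).as_rotvec()]
def J(q):
    p,R=fk(q,K,SG);c=[]
    for i in range(7):
        d=np.array(q,float);d[i]+=1e-5;a,B=fk(d,K,SG);c.append(np.r_[(a-p)/1e-5,.3*Ro.from_matrix(B@R.T).as_rotvec()/1e-5])
    return np.array(c).T
def go(q,g,yaw,t,n=40):
    p0,R0=fk(q,K,SG);R1=Rt(yaw,t);p1=np.array(g)+.019*R1[:,2];w=Ro.from_matrix(R0.T@R1).as_rotvec()
    for k in range(1,n+1):
        p=p0+(p1-p0)*k/n;R=R0@Ro.from_rotvec(w*k/n).as_matrix()
        for _ in range(3):q=np.clip(q+np.linalg.pinv(J(q),rcond=1e-3)@err(q,p,R),lo,hi)
    return q,np.abs(err(q,p1,R1)).max()
def pal(x,y):
    c,s=np.cos(.145),np.sin(.145);return .5631+c*x-s*y,.1138+s*x+c*y
if __name__=="__main__":
    q1=np.array(D[1][0]);print("check",*go(q1,np.array([.4117,-.3226,.2306])-.019*np.array([.6387,-.2128,-.7395]),-17.3,42))
    rng=np.random.default_rng(0)
    for t in(25,30,36,42):
        for nm,g,yaw in(("stand",(.49,-.35,.13),-18),("pal-",(*pal(-4,-.14) if 0 else pal(-.004,-.14),.14),8.3),("pal0",(*pal(-.004,0),.14),8.3),("pal+",(*pal(-.004,.168),.14),8.3)):
            R=Rt(yaw,t);p=np.array(g)+.019*R[:,2];b=None
            for _ in range(25):
                f=least_squares(lambda q:np.r_[err(q,p,R)*1000,.3*(q-(lo+hi)/2)/(hi-lo)],rng.uniform(lo,hi),bounds=(lo,hi))
                m=np.min(np.minimum(f.x-lo,hi-f.x))
                if np.abs(err(f.x,p,R)).max()<2e-3 and(b is None or m>b[0]):b=(m,f.x)
            print(t,nm,b)
E
python3 sim.py
```

```text
File "sim.py", line 23
    for nm,g,yaw in(("stand",(.49,-.35,.13),-18),("pal-",(*pal(-4,-.14) if 0 else pal(-.004,-.14),.14),8.3),("pal0",(*pal(-.004,0),.14),8.3),("pal+",(*pal(-.004,.168),.14),8.3)):
                                                                        ^^
SyntaxError: invalid syntax
```

```bash
sed -i 's/\*pal(-4,-.14) if 0 else pal/*pal/' sim.py; time python3 sim.py
```

```text
check [-0.4043 -0.3     1.1032  2.242  -0.039   0.4017  2.0858] 0.01582285766602264
25 stand (np.float64(0.311221959204906), array([ 0.8519,  0.2932, -0.1929,  1.9471, -0.2202,  0.5112,  2.1095]))
25 pal- (np.float64(0.2898442667629518), array([ 0.3059,  0.2286, -0.2584,  2.0074, -0.0907,  0.4898,  1.8566]))
25 pal0 (np.float64(0.2790804173467178), array([ 0.0218,  0.2061, -0.3029,  2.0388,  0.2145,  0.4791,  1.2885]))
25 pal+ (np.float64(0.40821336648780765), array([-0.2704,  0.3011, -0.4095,  1.9294,  0.562 ,  0.6082,  0.666 ]))
30 stand (np.float64(0.1992282035975801), array([ 0.8888,  0.2692, -0.2029,  2.0241, -0.4001,  0.3992,  2.3006]))
30 pal- (np.float64(0.16042043396697436), array([ 0.3637,  0.2019, -0.2988,  2.0865, -0.1984,  0.3604,  1.9733]))
30 pal0 (np.float64(0.14708948296406965), array([ 0.0608,  0.1776, -0.3456,  2.1193,  0.3132,  0.3471,  1.1881]))
30 pal+ (np.float64(0.32746041849541635), array([-0.2636,  0.2781, -0.4396,  2.006 ,  0.7571,  0.5275,  0.4615]))
36 stand (np.float64(0.13007532099820895), array([ 0.7539,  0.2481, -0.0098,  2.1126, -0.9227,  0.3301,  2.
[... 162 characters left out ...]
5e-09), array([ 0.1596,  0.1598, -0.4559,  2.213 ,  0.6842,  0.2   ,  0.8174]))
36 pal+ (np.float64(0.2665755677978905), array([-0.2702,  0.262 , -0.4629,  2.0938,  1.0796,  0.4666,  0.1245]))
42 stand (np.float64(4.0804071232969363e-10), array([-0.2472,  0.5883,  1.2747,  2.1956,  4.58  ,  0.8642, -2.8971]))
42 pal- (np.float64(1.5543122344752192e-15), array([ 1.2183,  0.4261, -1.27  ,  2.2673,  1.5762,  0.2033,  0.3523]))
42 pal0 (np.float64(2.6645352591003757e-14), array([-1.255 ,  0.2802,  1.1082,  2.3121,  4.4389,  0.2   , -3.05  ]))
42 pal+ (np.float64(0.2701778016300336), array([-0.2918,  0.2617, -0.4734,  2.1758,  1.4662,  0.4702, -0.2793]))
real	3m44.842s
user	3m42.702s
sys	0m0.193s
```

Tilts of 25–30° leave good joint margins and still clear the rail, so I'll use 28°. Next I'll simulate the move from the present configuration.

```bash
python3 - <<'E'
from sim import *
q=np.array(r.read_state()["qpos"])
for nm,g,y,t in(("pre",(.452,-.338,.20),-18,28),("grasp",(.49,-.35,.122),-18,28),("lift",(.48,-.34,.18),-18,28),("p-",(*pal(-.02,-.145),.16),8.3,28),("p0",(*pal(-.005,0),.135),8.3,28),("p+",(*pal(-.005,.168),.135),8.3,28)):
    q,e=go(q,g,y,t);print(nm,q,e)
E
python3 plan.py .457 -.34 .19 -18 28 6
```

```text
pre [ 0.0974  0.135   0.7002  2.0015 -0.5197  0.6585  2.3889] 7.577272143066693e-15
grasp [ 0.2144  0.3306  0.5791  2.002  -0.8041  0.5417  2.6247] 9.992007221626409e-16
lift [ 0.1069  0.217   0.6743  1.9748 -0.6057  0.6295  2.4301] 3.885780586188048e-16
p- [-0.3004  0.161   0.4513  2.0676 -0.4516  0.4987  2.2004] 3.2529534621517087e-14
p0 [-0.6831  0.2062  0.4826  2.095  -0.1823  0.3796  1.6391] 3.4139358007223564e-15
p+ [-1.146   0.3181  0.6087  1.9822  0.0388  0.4462  1.0857] 7.41073868937292e-15
[-0.03, -0.03, -0.0] [-0.02, 0.42, 0.04]
[-0.03, -0.03, -0.0] [-0.02, 0.42, 0.04]
[-0.03, -0.02, -0.01] [-0.02, 0.42, 0.04]
[-0.03, -0.02, -0.01] [-0.02, 0.42, 0.04]
[-0.03, -0.02, -0.01] [-0.02, 0.42, 0.04]
[-0.03, -0.02, -0.01] [-0.02, 0.42, 0.04]
```

```bash
python3 -m inch '[[[-0.03,-0.03,0],[-0.02,0.42,0.04],1],[[-0.03,-0.03,0],[-0.02,0.42,0.04],1],[[-0.03,-0.02,0],[-0.02,0.42,0.04],1],[[-0.03,-0.02,0],[-0.02,0.42,0.04],1],[[-0.03,-0.02,0],[-0.02,0.42,0.04],1],[[-0.03,-0.02,0],[-0.02,0.42,0.04],1],[[0,0,0],[0,0,0],1]]'
python3 plan.py .490 -.350 .123 -18 28 6
python3 - <<'E'
from plan import *
p,R,s=cur();np.savez("w3.npz",p=p,R=R);print(s["qpos"]);im=save("wrist","pics/w3.png")
E
```

```text
clock: 4.22
eef_pos: [0.4691, -0.3415, 0.1732]
ee_rot: [0.408, 2.623, -0.106]
contact_force: [0.8, -0.1, 0.4]
finger_gap: 0.0852
finger_force: 0.0
[0.02, -0.01, 0.31] [0.0, 0.01, 0.01]
[0.02, -0.01, 0.31] [0.0, 0.01, 0.01]
[0.02, -0.01, 0.31] [0.0, 0.01, 0.01]
[0.02, -0.01, 0.31] [0.0, 0.01, 0.01]
[0.02, -0.01, 0.31] [0.0, 0.01, 0.01]
[0.02, -0.01, 0.31] [0.0, 0.01, 0.01]
[ 0.0805  0.1584  0.711   2.0142 -0.5482  0.6227  2.4126]
```

View pics/w3.png

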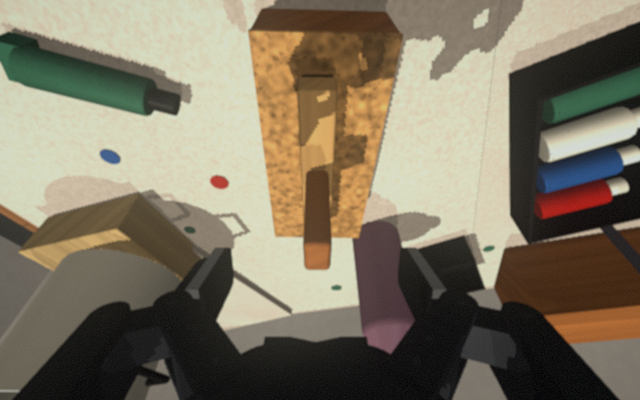

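The handle runs from (317,172) to (317,262) and is centred between the fingers. Before closing, I'll do a quick two-view triangulation check (w1, w3) of the handle top.

```bash
python3 - <<'E'
from fit import *
for w in("w1","w2","w3"):
    d=np.load(w+".npz");pw=cams.camera_params("wrist");T0=np.eye(4);T0[:3,:3]=d["R"];T0[:3,3]=d["p"]
    M=np.linalg.inv(T0@pw["T_tool_cam"]);pw.update(R=M[:3,:3],t=M[:3,3]);P[w]=pw
ob=[("w1",(315,211)),("w2",(299,246)),("w3",(317,264)),("scene",S(185,88)[1]),("side",Ts(215,53)[1] if 0 else T(215,53)[1])]
s=least_squares(lambda X:np.ravel([proj(n,X)-u for n,u in ob]),[.49,-.35,.16]);print("top",s.x,s.fun.round(1))
for X in((.489,-.35,.09),(.489,-.35,.162)):print(proj("w3",X))
# near stand edge & foot near end
c,n=np.cos(-.312),np.sin(-.312)
print("foot end",proj("w3",(.489-.08*c,-.35-.08*n,.09)),proj("w3",(.489-.08*c,-.35-.08*n,.06)))
E
```

```text
top [ 0.4981 -0.3512  0.16  ] [ 1.   1.5  0.1  2.2 -0.7 -3.3 -1.7 -1.  -1.9 -1. ]
[314.3959 179.2656]
[313.8313 255.7992]
foot end [314.4537  82.0124] [314.6656  62.9222]
```

```bash
python3 -m inch '[[[0.01,0,0.32],[0,0.01,0.01],1],[[0.01,0,0.32],[0,0.01,0.01],1],[[0,0,0.32],[0,0.01,0.01],1],[[0,0,0.31],[0,0.01,0.01],1],[[0,0,0.31],[0,0.01,0.01],1],[[0,0,0.31],[0,0.01,0.01],1],[[0,0,0],[0,0,0],1]]'
python3 plan.py .494 -.351 .123 -18 28 1
```

```text
clock: 4.85
eef_pos: [0.4989, -0.3496, 0.1012]
ee_rot: [0.419, 2.633, -0.097]
contact_force: [-0.5, 1.1, 0.4]
finger_gap: 0.0851
finger_force: 0.0
[-0.16, -0.07, -0.06] [0.04, -0.11, -0.02]
```

```bash
python3 -m inch '[[[-0.12,-0.07,-0.08],[0.04,-0.1,0],1],[[0,0,0],[0,0,0],0],[[0,0,0],[0,0,0],0],[[0,0,0],[0,0,0],0],[[0,0,0],[0,0,0],0],[[0,0,0],[0,0,0],0],[[0,0,0],[0,0,0],0],[[0,0,0],[0,0,0],0]]' 70
python3 -m inch '[[[0,0,0],[0,0,0],0],[[0,0,0],[0,0,0],0],[[0,0,0],[0,0,0],0]]'
python3 - <<'E'
from plan import *
p,R,s=cur();np.savez("grasp.npz",p=p,R=R);print(p-.019*R[:,2],R,s["qpos"],s["moment"])
E
```

```text
clock: 5.52
eef_pos: [0.5017, -0.3545, 0.1085]
ee_rot: [0.419, 2.62, -0.104]
contact_force: [-1.0, 1.8, 1.8]
finger_gap: 0.017
finger_force: 70.5
clock: 5.77
eef_pos: [0.5017, -0.3546, 0.1085]
ee_rot: [0.419, 2.62, -0.104]
contact_force: [-1.7, 1.7, 1.1]
finger_gap: 0.0174
finger_force: 70.7
[ 0.4932 -0.3518  0.1253] [[-0.8373  0.3117  0.4491]
 [ 0.2753  0.9502 -0.1463]
 [-0.4724  0.0011 -0.8814]] [ 0.1989  0.3253  0.5943  2.0087 -0.7978  0.5291  2.6153] [0.4366 0.5313 0.1124]
```

Gripped, opening 17.4 mm. At the stand the grasp-point height is 0.1253 with the sole at 0.060. Now lift.

```bash
python3 -m inch '[[[-0.12,0,-0.22],[0,0,0],0],[[-0.12,0,-0.22],[0,0,0],0],[[-0.12,0,-0.22],[0,0,0],0],[[-0.12,0,-0.22],[0,0,0],0]]'
python3 - <<'E'
from sim import pal
print(pal(-.025,-.143),pal(-.005,-.143),pal(-.005,.17))
E
python3 plan.py .559 -.031 .167 8.3 28.2 14
```

```text
clock: 6.1
eef_pos: [0.5008, -0.3544, 0.1474]
ee_rot: [0.42, 2.623, -0.104]
contact_force: [0.4, -0.0, -3.5]
finger_gap: 0.0172
finger_force: 70.0
(np.float64(0.5590247698017955), np.float64(-0.0313116552825156)) (np.float64(0.5788148879192434), np.float64(-0.028421806688305074)) (np.float64(0.5335887574198486), np.float64(0.28129354184975447))
[0.06, 0.59, -0.04] [-0.18, -0.0, -0.33]
[0.04, 0.59, -0.03] [-0.18, -0.0, -0.33]
[0.02, 0.59, -0.02] [-0.18, -0.0, -0.33]
[0.01, 0.59, -0.01] [-0.18, -0.0, -0.33]
[-0.01, 0.59, 0.0] [-0.18, -0.0, -0.33]
[-0.03, 0.59, 0.01] [-0.18, -0.0, -0.33]
[-0.05, 0.59, 0.02] [-0.18, -0.0, -0.33]
[-0.06, 0.59, 0.03] [-0.18, -0.0, -0.33]
[-0.08, 0.59, 0.04] [-0.18, -0.0, -0.33]
[-0.1, 0.58, 0.05] [-0.18, -0.0, -0.33]
[-0.11, 0.58, 0.06] [-0.18, -0.0, -0.33]
[-0.13, 0.57, 0.06] [-0.18, -0.0, -0.33]
[-0.15, 0.57, 0.07] [-0.18, -0.0, -0.33]
[-0.16, 0.56, 0.08] [-0.18, -0.0, -0.33]
```

```bash
python3 -m inch '[[[0.06,0.59,-0.04],[-0.18,0,-0.33],0],[[0.04,0.59,-0.03],[-0.18,0,-0.33],0],[[0.02,0.59,-0.02],[-0.18,0,-0.33],0],[[0.01,0.59,-0.01],[-0.18,0,-0.33],0],[[-0.01,0.59,0],[-0.18,0,-0.33],0],[[-0.03,0.59,0.01],[-0.18,0,-0.33],0],[[-0.05,0.59,0.02],[-0.18,0,-0.33],0]]'
python3 plan.py .559 -.031 .165 8.3 28.2 7;  python3 -c "
from h import *
print(r.read_state()['qpos'])"
```

```text
clock: 6.68
eef_pos: [0.5341, -0.1914, 0.1491]
ee_rot: [0.115, 2.65, -0.025]
contact_force: [0.6, -0.5, -2.7]
finger_gap: 0.0175
finger_force: 70.1
[-0.06, 0.59, 0.04] [-0.17, -0.0, -0.34]
[-0.08, 0.58, 0.05] [-0.17, -0.0, -0.34]
[-0.09, 0.58, 0.05] [-0.17, -0.0, -0.34]
[-0.11, 0.58, 0.06] [-0.17, -0.0, -0.34]
[-0.13, 0.57, 0.07] [-0.17, -0.0, -0.34]
[-0.14, 0.57, 0.08] [-0.17, -0.0, -0.34]
[-0.16, 0.56, 0.09] [-0.17, -0.0, -0.34]
[-0.1282  0.1508  0.5989  2.0793 -0.5182  0.5295  2.3264]
```

```bash
python3 -m inch '[[[-0.06,0.59,0.04],[-0.17,0,-0.34],0],[[-0.08,0.58,0.05],[-0.17,0,-0.34],0],[[-0.09,0.58,0.05],[-0.17,0,-0.34],0],[[-0.11,0.58,0.06],[-0.17,0,-0.34],0],[[-0.13,0.57,0.07],[-0.17,0,-0.34],0],[[-0.14,0.57,0.08],[-0.17,0,-0.34],0],[[-0.16,0.56,0.09],[-0.17,0,-0.34],0],[[0,0,0],[0,0,0],0]]'
python3 plan.py .579 -.028 .138 8.3 28.2 4
python3 - <<'E'
from plan import *
print(cur()[2]["qpos"]);a=save("scene","pics/sc3.png")[160:330,235:415];b=save("side","pics/sd3.png")[170:340,235:415]
cv2.imwrite("pics/c4.png",cv2.resize(np.hstack([a,b])[:,:,::-1],None,fx=2.2,fy=2.2,interpolation=cv2.INTER_CUBIC))
E
```

```text
clock: 7.35
eef_pos: [0.5681, -0.0246, 0.1478]
ee_rot: [-0.204, 2.646, 0.048]
contact_force: [0.5, -0.2, -4.3]
finger_gap: 0.017
finger_force: 70.2
[-0.03, -0.03, 0.2] [0.01, -0.01, 0.03]
[-0.03, -0.03, 0.2] [0.01, -0.01, 0.03]
[-0.03, -0.03, 0.2] [0.01, -0.01, 0.03]
[-0.03, -0.03, 0.2] [0.01, -0.01, 0.03]
[-0.3589  0.1416  0.4864  2.0829 -0.4039  0.4893  2.1479]
```

View pics/c4.png

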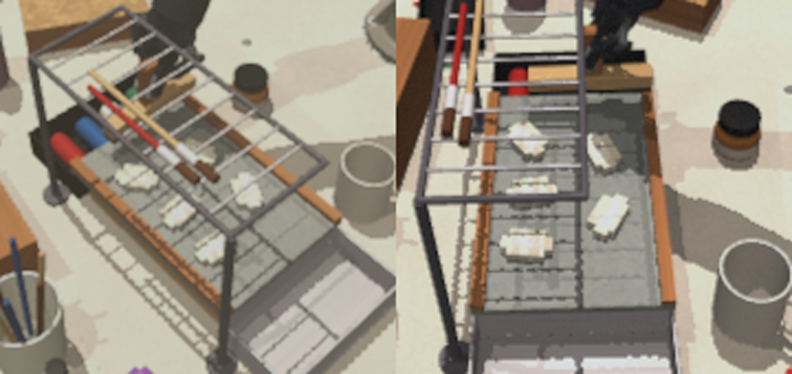

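The scraper foot is level at the slab's far end, raised, with its near end still over the front lip at side-crop (650,75). All flakes are ahead of it. I'll shift it inward, then lower.

```bash
python3 -m inch '[[[-0.22,-0.06,0.11],[0.02,0,0.06],0],[[-0.22,-0.06,0.11],[0.02,0,0.06],0],[[0,0,0],[0,0,0],0],[[0.16,0,0.28],[0,0,0],0],[[0.14,0,0.25],[0,0,0],0],[[0,0,0],[0,0,0],0]]'
python3 plan.py .579 -.028 .137 8.3 28.2 1
python3 plan.py .5336 .2813 .137 8.3 28.2 32 | head -2
python3 - <<'E'
from plan import *
p,R,s=cur();print(s["qpos"],p-.019*R[:,2])
E
```

```text
clock: 7.95
eef_pos: [0.5865, -0.0335, 0.1228]
ee_rot: [-0.176, 2.65, 0.041]
contact_force: [-1.5, 1.3, -3.7]
finger_gap: 0.0173
finger_force: 69.9
[-0.02, 0.16, 0.08] [-0.09, -0.07, -0.12]
[0.0, 0.25, 0.0] [-0.0, -0.0, -0.0]
[0.0, 0.25, 0.0] [-0.0, -0.0, -0.0]
[-0.3059  0.2207  0.4557  2.0664 -0.5043  0.4471  2.2307] [ 0.5777 -0.0347  0.1396]
```

```bash
python3 -m inch '[[[0,0.1,0.04],[-0.05,-0.04,-0.06],0],[[0,0.2,0.02],[-0.04,-0.03,-0.06],0],[[0,0.2,0],[0,0,0],0],[[0,0.2,0],[0,0,0],0],[[0,0.2,0],[0,0,0],0],[[0,0.2,0],[0,0,0],0],[[0,0.2,0],[0,0,0],0],[[0,0.2,0],[0,0,0],0]]'
python3 plan.py .5336 .2813 .137 8.3 28.2 30 | head -1;  python3 -c "
from h import *
print(r.read_state()['qpos'])"
```

```text
clock: 8.62
eef_pos: [0.5815, 0.0278, 0.1246]
ee_rot: [-0.194, 2.635, 0.049]
contact_force: [-0.0, 0.3, -2.9]
finger_gap: 0.0172
finger_force: 70.2
[0.0, 0.21, 0.0] [0.0, 0.0, 0.0]
[-0.4727  0.1976  0.4814  2.0979 -0.3997  0.3958  2.0287]
```

```bash
python3 -m inch '[[[0.02,0.1,0.05],[0,0,0],0],[[0.02,0.15,0.04],[0,0,0],0],[[0,0.2,0],[0,0,0],0],[[0,0.2,0],[0,0,0],0],[[0,0.2,0],[0,0,0],0],[[0,0.2,0],[0,0,0],0],[[0,0.2,0],[0,0,0],0],[[0,0.2,0],[0,0,0],0]]'
python3 plan.py .5336 .2813 .136 8.3 28.2 1;  python3 -c "
from h import *
print(r.read_state()['qpos'])"
```

```text
clock: 9.28
eef_pos: [0.5759, 0.0829, 0.1224]
ee_rot: [-0.19, 2.63, 0.047]
contact_force: [0.9, -3.5, 2.1]
finger_gap: 0.0171
finger_force: 70.8
[0.13, 5.06, 0.01] [-0.02, 0.15, -0.0]
[-0.6653  0.2012  0.5427  2.1109 -0.271   0.3619  1.7862]
```

```bash
python3 -m inch '[[[0.02,0.2,0.02],[0,0.05,0],0],[[0.02,0.2,0.01],[0,0.05,0],0],[[0.02,0.2,0],[0,0.05,0],0],[[0.01,0.2,0],[0,0,0],0],[[0,0.2,0],[0,0,0],0],[[0,0.2,0],[0,0,0],0],[[0,0.2,0],[0,0,0],0],[[0,0.2,0],[0,0,0],0]]'
python3 plan.py .5336 .2813 .136 8.3 28.2 1
python3 - <<'E'
from plan import *
print(cur()[2]["qpos"]);a=save("scene","pics/sc4.png")[160:330,235:415];b=save("side","pics/sd4.png")[170:340,235:415]
cv2.imwrite("pics/c5.png",cv2.resize(np.hstack([a,b])[:,:,::-1],None,fx=2.2,fy=2.2,interpolation=cv2.INTER_CUBIC))
E
```

```text
clock: 9.95
eef_pos: [0.5673, 0.1456, 0.122]
ee_rot: [-0.188, 2.638, 0.047]
contact_force: [1.4, -5.2, 6.7]
finger_gap: 0.0172
finger_force: 71.3
[0.14, 3.48, -0.0] [-0.02, 0.06, -0.02]
[-0.8795  0.2236  0.62    2.0933 -0.1424  0.375   1.5288]
```

View pics/c5.png

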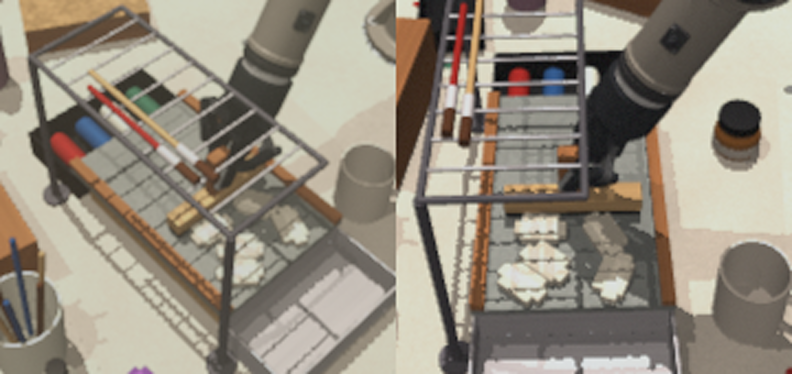

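All five flakes are ahead of the foot, the white and shaded ones at side crop (540,225)–(615,285), with none left behind. The sole is lightly touching the slab. Continue.

```bash
python3 -m inch '[[[0.02,0.2,-0.01],[0,0,0],0],[[0.02,0.2,-0.01],[0,0,0],0],[[0.02,0.2,-0.01],[0,0,0],0],[[0.02,0.2,0],[0,0,0],0],[[0.02,0.2,0],[0,0,0],0],[[0.02,0.2,0],[0,0,0],0],[[0,0.2,0],[0,0,0],0],[[0,0.2,0],[0,0,0],0]]'
python3 plan.py .5336 .2813 .1365 8.3 28.2 1; python3 -c "
from h import *
print(r.read_state()['qpos'])"
```

```text
clock: 10.72
eef_pos: [0.5546, 0.2078, 0.1219]
ee_rot: [-0.186, 2.637, 0.049]
contact_force: [1.4, -7.2, 10.3]
finger_gap: 0.017
finger_force: 71.8
[0.06, 1.89, 0.03] [-0.01, 0.08, -0.04]
[-1.0784  0.2561  0.6896  2.071  -0.05    0.3908  1.3084]
```

```bash
python3 -m inch '[[[0,0.2,-0.03],[0,0,0],0],[[0,0.2,-0.01],[0,0,0],0],[[0,0.2,0],[0,0,0],0],[[0,0.2,0],[0,0,0],0],[[0,0.2,0],[0,0,0],0],[[0,0.2,0],[0,0,0],0],[[0,0.2,0],[0,0,0],0],[[0,0.2,0],[0,0,0],0]]'
python3 -m inch '[[[0,0.2,0],[0,0,0],0],[[0,0.2,0],[0,0,0],0],[[0,0.15,0],[0,0,0],0],[[0,0,0],[0,0,0],0],[[0,0,0],[0,0,0],0]]'
python3 plan.py .5336 .2813 .1365 8.3 28.2 1
```

```text
clock: 11.38
eef_pos: [0.5394, 0.2733, 0.1193]
ee_rot: [-0.19, 2.647, 0.05]
contact_force: [-0.3, -0.6, -2.8]
finger_gap: 0.0171
finger_force: 70.2
clock: 11.8
eef_pos: [0.5324, 0.2955, 0.1159]
ee_rot: [-0.198, 2.653, 0.046]
contact_force: [-0.0, -0.1, -3.1]
finger_gap: 0.0171
finger_force: 70.1
[-0.22, -0.36, 0.01] [0.0, -0.11, 0.05]
```

The contact force vanished, so the flakes are off. Now I'll retreat along the tool axis, which keeps the rail clearance constant.

```bash
python3 -m inch '[[[0,0,-0.2],[0,0,0],0],[[0,0,-0.3],[0,0,0],0],[[0,0,-0.3],[0,0,0],0],[[0,0,-0.3],[0,0,0],0],[[0,0,-0.3],[0,0,0],0],[[0.4,0,-0.21],[0,0,0],0],[[0.4,0,-0.21],[0,0,0],0],[[0.2,0,-0.1],[0,0,0],0]]'
cat > chk.py <<'E'
from fit import *
from sim import pal
import sys
for n in("scene","side"):
    old=cv2.imread(f"pics/{n}0.png").astype(int);new=save(n,f"pics/{n}_{sys.argv[1]}.png")[:,:,::-1].astype(int)
    for nm,y0,y1,z,hx in(("slab",-.155,.155,.07,.09),("tray",.17,.264,.004,.1)):
        poly=np.array([proj(n,(*pal(x,y),z)) for x,y in((-hx,y0),(hx,y0),(hx,y1),(-hx,y1))])
        m=np.zeros(old.shape[:2],np.uint8);cv2.fillPoly(m,[poly.round().astype(int)],1)
        for k,im in(("old",old),("new",new)):
            w=((im.min(2)>165)&(m>0)).astype(np.uint8);c=cv2.connectedComponentsWithStats(w)
            print(n,nm,k,w.sum(),[(s[4],*cc.round()) for s,cc in zip(c[2][1:],c[3][1:]) if s[4]>12][:9])
        d=((np.abs(new-old).max(2)>25)&(m>0)).astype(np.uint8);print("  changed px",d.sum())
E
python3 chk.py a
```

```text
clock: 12.47
eef_pos: [0.4615, 0.2828, 0.1657]
ee_rot: [-0.193, 2.654, 0.047]
contact_force: [-0.4, -0.3, -3.4]
finger_gap: 0.0175
finger_force: 70.3
scene slab old 582 [(np.int32(112), np.float64(324.0), np.float64(228.0)), (np.int32(35), np.float64(311.0), np.float64(230.0)), (np.int32(106), np.float64(296.0), np.float64(240.0)), (np.int32(136), np.float64(347.0), np.float64(246.0)), (np.int32(17), np.float64(313.0), np.float64(252.0)), (np.int32(76), np.float64(316.0), np.float64(257.0)), (np.int32(93), np.float64(331.0), np.float64(273.0))]
scene slab new 94 [(np.int32(38), np.float64(320.0), np.float64(229.0)), (np.int32(38), np.float64(311.0), np.float64(230.0))]
  changed px 831
scene tray old 1298 [(np.int32(682), np.float64(391.0), np.float64(296.0)), (np.int32(481), np.float64(366.0), np.float64(315.0)), (np.int32(134), np.float64(376.0), np.float64(324.0))]
scene tray new 737 [(np.int32(81), np.float64(381.0), np.float64(288.0)), (np.int32(13), np.float64(393.0), np.float64(286.0)), (np.int32(42), np.float64(364.0), np.float64(297.0)), (np.int32(33), np.float64(376.0), np.
[... 754 characters left out ...]
.0)), (np.int32(170), np.float64(294.0), np.float64(281.0))]
side slab new 125 [(np.int32(40), np.float64(306.0), np.float64(219.0)), (np.int32(34), np.float64(292.0), np.float64(232.0)), (np.int32(39), np.float64(306.0), np.float64(245.0))]
  changed px 1759
side tray old 2048 [(np.int32(911), np.float64(295.0), np.float64(345.0)), (np.int32(1137), np.float64(336.0), np.float64(347.0))]
side tray new 1327 [(np.int32(43), np.float64(307.0), np.float64(328.0)), (np.int32(259), np.float64(343.0), np.float64(335.0)), (np.int32(86), np.float64(324.0), np.float64(338.0)), (np.int32(873), np.float64(298.0), np.float64(349.0)), (np.int32(58), np.float64(311.0), np.float64(352.0))]
  changed px 1538
```

The slab is clean in both views. What remains is brush ferrules and wires at fixed places, such as scene (311,230) and (320,229). Now back to the stand.

```bash
python3 plan.py .497 -.352 .170 -18.1 28.2 28; python3 - <<'E'
from sim import *
q=np.array(r.read_state()["qpos"]);print(q);q,e=go(q,(.497,-.352,.17),-18.1,28.2);print(q,e);print(go(q,(.497,-.352,.125),-18.1,28.2))
E
```

```text
[0.04, -0.57, -0.01] [0.09, -0.0, 0.17]
[0.04, -0.57, -0.01] [0.09, -0.0, 0.17]
[0.03, -0.57, -0.0] [0.09, -0.0, 0.17]
[0.02, -0.57, 0.0] [0.09, -0.0, 0.17]
[0.01, -0.57, 0.01] [0.09, -0.0, 0.17]
[0.0, -0.57, 0.01] [0.09, -0.0, 0.17]
[-0.01, -0.57, 0.02] [0.09, -0.0, 0.17]
[-0.01, -0.57, 0.02] [0.09, -0.0, 0.17]
[-0.02, -0.57, 0.02] [0.09, -0.0, 0.17]
[-0.03, -0.57, 0.03] [0.09, -0.0, 0.17]
[-0.04, -0.57, 0.03] [0.09, -0.0, 0.17]
[-0.05, -0.57, 0.04] [0.09, -0.0, 0.17]
[-0.06, -0.57, 0.04] [0.09, -0.0, 0.17]
[-0.06, -0.57, 0.05] [0.09, -0.0, 0.17]
[-0.07, -0.56, 0.05] [0.09, -0.0, 0.17]
[-0.08, -0.56, 0.06] [0.09, -0.0, 0.17]
[-0.09, -0.56, 0.06] [0.09, -0.0, 0.17]
[-0.1, -0.56, 0.06] [0.09, -0.0, 0.17]
[-0.1, -0.56, 0.07] [0.09, -0.0, 0.17]
[-0.11, -0.56, 0.07] [0.09, -0.0, 0.17]
[-0.12, -0.55, 0.08] [0.09, -0.0, 0.17]
[-0.13, -0.55, 0.08] [0.09, -0.0, 0.17]
[-0.14, -0.55, 0.09] [0.09, -0.0, 0.17]
[-0.14, -0.55, 0.09] [0.09, -0.0, 0.17]
[-0.15, -0.54, 0.09] [0.09, -0.0, 0.17]
[-0.16, -0.54, 0.1] [0.09, -0.0, 0.17]
[-0.17, -0.54, 0.1] [0.09, -0.0, 0.17]
[-0.18, -0.53, 0.11] [0.09, -0.0, 0.17]
[-1.5884  0.1097  0.8931  2.091   0.3026  0.5909  0.7836]
[ 1.4591  0.338  -0.9181  1.938   0.2102  0.5289  1.7353] 1.3972711876419908e-12
(array([ 1.3771,  0.397 , -0.8301,  1.9848,  0.2894,  0.4249,  1.6786]), np.float64(3.885780586188048e-16))
```

```bash
python3 -m inch '[[[0.04,-0.57,-0.01],[0.09,0,0.17],0],[[0.04,-0.57,-0.01],[0.09,0,0.17],0],[[0.03,-0.57,0],[0.09,0,0.17],0],[[0.02,-0.57,0],[0.09,0,0.17],0],[[0.01,-0.57,0.01],[0.09,0,0.17],0],[[0,-0.57,0.01],[0.09,0,0.17],0],[[-0.01,-0.57,0.02],[0.09,0,0.17],0],[[-0.01,-0.57,0.02],[0.09,0,0.17],0]]'
python3 -m inch '[[[-0.02,-0.57,0.02],[0.09,0,0.17],0],[[-0.03,-0.57,0.03],[0.09,0,0.17],0],[[-0.04,-0.57,0.03],[0.09,0,0.17],0],[[-0.05,-0.57,0.04],[0.09,0,0.17],0],[[-0.06,-0.57,0.04],[0.09,0,0.17],0],[[-0.06,-0.57,0.05],[0.09,0,0.17],0]]'
python3 plan.py .497 -.352 .168 -18.1 28.2 14; python3 -c "
from h import *
print(r.read_state()['qpos'])"
```

```text
clock: 13.23
eef_pos: [0.477, 0.1001, 0.1634]
ee_rot: [-0.012, 2.656, 0.003]
contact_force: [0.2, -0.4, -3.7]
finger_gap: 0.017
finger_force: 70.2
clock: 13.73
eef_pos: [0.4857, -0.0375, 0.1609]
ee_rot: [0.122, 2.653, -0.03]
contact_force: [-1.1, -0.2, -2.9]
finger_gap: 0.0171
finger_force: 70.2
[-0.07, -0.56, 0.06] [0.09, -0.01, 0.16]
[-0.08, -0.56, 0.06] [0.09, -0.01, 0.16]
[-0.09, -0.56, 0.06] [0.09, -0.01, 0.16]
[-0.09, -0.56, 0.07] [0.09, -0.01, 0.16]
[-0.1, -0.55, 0.07] [0.09, -0.01, 0.16]
[-0.11, -0.55, 0.08] [0.09, -0.01, 0.16]
[-0.12, -0.55, 0.08] [0.09, -0.01, 0.16]
[-0.12, -0.55, 0.09] [0.09, -0.01, 0.16]
[-0.13, -0.55, 0.09] [0.09, -0.01, 0.16]
[-0.14, -0.54, 0.09] [0.09, -0.01, 0.16]
[-0.15, -0.54, 0.1] [0.09, -0.01, 0.16]
[-0.15, -0.54, 0.1] [0.09, -0.01, 0.16]
[-0.16, -0.53, 0.11] [0.09, -0.01, 0.16]
[-0.17, -0.53, 0.11] [0.09, -0.01, 0.16]
[-1.2736 -0.2694  1.144   2.264   0.6208  0.5819  0.94  ]
```

```bash
python3 - <<'E'
from sim import *
q0=np.array(r.read_state()["qpos"])
for g,y in(((.50,-.12,.155),-3),((.50,-.20,.155),-8),((.497,-.352,.168),-18)):
    q0,e=go(q0,g,y,28.2);print(q0,e)
E
```

```text
[-0.8476  0.1234  1.2073  2.1974 -0.5741  0.4889  2.3071] 9.880984919163893e-14
[-0.5656  0.218   1.1338  2.1355 -0.7619  0.5715  2.5307] 7.771561172376096e-16
[-0.1734  0.4025  1.0733  1.9413 -0.9296  0.7496  2.6749] 5.88418203051333e-15
```

```bash
python3 -m inch '[[[-0.1,-0.5,0.07],[0.09,0,0.16],0],[[-0.1,-0.5,0.07],[0.09,0,0.16],0],[[-0.1,-0.5,0.07],[0.09,0,0.16],0],[[-0.1,-0.5,0.07],[0.09,0,0.16],0]]'
python3 plan.py .497 -.352 .168 -18.1 28.2 11|sed -n '1p;6p;11p'; python3 -c "
from h import *
print(r.read_state()['qpos'])"
```

```text
clock: 14.07
eef_pos: [0.4944, -0.1124, 0.1588]
ee_rot: [0.199, 2.651, -0.046]
contact_force: [-0.7, 2.3, -3.6]
finger_gap: 0.0171
finger_force: 70.2
[-0.09, -0.54, 0.06] [0.08, -0.01, 0.15]
[-0.12, -0.53, 0.08] [0.08, -0.01, 0.15]
[-0.16, -0.52, 0.1] [0.08, -0.01, 0.15]
[-1.181  -0.1952  1.299   2.224   0.379   0.509   1.2916]
```

```bash
python3 -m inch '[[[-0.1,-0.4,0.06],[0.07,0,0.12],0],[[-0.1,-0.4,0.06],[0.07,0,0.12],0],[[-0.1,-0.4,0.06],[0.07,0,0.12],0],[[-0.1,-0.4,0.06],[0.07,0,0.12],0]]'
python3 plan.py .497 -.352 .168 -18.1 28.2 10|sed -n '1p;5p;10p'; python3 -c "
from h import *
print(r.read_state()['qpos'])"
```

```text
clock: 14.4
eef_pos: [0.5007, -0.171, 0.1573]
ee_rot: [0.253, 2.65, -0.067]
contact_force: [-1.1, -0.4, -1.9]
finger_gap: 0.0171
finger_force: 70.2
[-0.08, -0.45, 0.06] [0.06, -0.01, 0.13]
[-0.1, -0.44, 0.07] [0.06, -0.01, 0.13]
[-0.12, -0.43, 0.08] [0.06, -0.01, 0.13]
[-0.8864  0.055   1.2933  2.1726 -0.3023  0.4983  2.0069]
```

Joints are moving back into range, so I'll continue to above the stand.

```bash
python3 -m inch '[[[-0.08,-0.45,0.06],[0.06,0,0.13],0],[[-0.08,-0.45,0.06],[0.06,0,0.13],0],[[-0.09,-0.45,0.06],[0.06,0,0.13],0],[[-0.09,-0.44,0.07],[0.06,0,0.13],0],[[-0.1,-0.44,0.07],[0.06,0,0.13],0],[[-0.1,-0.44,0.07],[0.06,0,0.13],0],[[-0.11,-0.44,0.07],[0.06,0,0.13],0],[[-0.11,-0.43,0.07],[0.06,0,0.13],0]]'
python3 plan.py .497 -.352 .168 -18.1 28.2 2; python3 -c "
from h import *
print(r.read_state()['qpos'])"
```

```text
clock: 15.07
eef_pos: [0.5031, -0.3179, 0.1524]
ee_rot: [0.386, 2.637, -0.095]
contact_force: [0.1, -0.5, -2.2]
finger_gap: 0.017
finger_force: 70.2
[-0.14, -0.43, 0.09] [0.06, -0.07, 0.13]
[-0.14, -0.43, 0.09] [0.06, -0.07, 0.13]
[-0.2531  0.3077  1.0626  2.0094 -0.7991  0.6734  2.5735]
```

```bash
python3 -m inch '[[[-0.14,-0.43,0.09],[0.06,-0.07,0.13],0],[[-0.14,-0.43,0.09],[0.06,-0.07,0.13],0],[[0,0,0],[0,0,0],0]]'
python3 plan.py .497 -.352 .127 -18.1 28.2 4
python3 chk.py b | grep -A1 slab | grep -v old
```

```text
clock: 15.32
eef_pos: [0.5046, -0.359, 0.1521]
ee_rot: [0.424, 2.618, -0.113]
contact_force: [-0.2, -1.5, -2.0]
finger_gap: 0.0173
finger_force: 70.2
[0.13, 0.03, 0.23] [-0.02, 0.01, -0.01]
[0.13, 0.03, 0.23] [-0.02, 0.01, -0.01]
[0.13, 0.03, 0.23] [-0.02, 0.01, -0.01]
[0.13, 0.03, 0.23] [-0.02, 0.01, -0.01]
scene slab new 85 [(np.int32(37), np.float64(320.0), np.float64(229.0)), (np.int32(37), np.float64(311.0), np.float64(230.0))]
  changed px 748
--
side slab new 90 [(np.int32(29), np.float64(305.0), np.float64(219.0)), (np.int32(27), np.float64(292.0), np.float64(232.0)), (np.int32(31), np.float64(307.0), np.float64(245.0))]
  changed px 1248
```

Before releasing, I'll check the tray numerically, comparing flakes with the empty tray by rectifying both views onto the tray floor plane.

```bash
python3 - <<'E'
from fit import *
from sim import pal
# rectify both views at flake-top height to tray frame: 5 mm per cell; rows y 150..270, cols x +110..-110
for n in("side","scene"):
    xs=np.arange(.11,-.111,-.0045);ys=np.arange(.12,.275,.008)
    mp=np.array([[proj(n,(*pal(x,y),.014)) for x in xs] for y in ys],np.float32)
    a,b=[cv2.remap(cv2.imread(f),mp[...,0],mp[...,1],cv2.INTER_LINEAR).astype(int).max(2) for f in(f"pics/{n}0.png",f"pics/{n}_b.png")]
    print(n)
    for i,row in enumerate(b): print("%4d "%(ys[i]*1000)+"".join(" .:-=+*#%@"[min(9,v//26)] for v in row)+"   "+"".join("+" if d>20 else "-" if d<-20 else " " for d in row-a[i]))
E
```

```text
side
 120 ===++=++++=++++++++++==*+--++++*+++***++*+**++++*#                                                     
 128 --=+++++++++++++++++++=++=:=+===+++====+===+==+---                                                     
 136 --------------------------------------------------                                                     
 144 --------------------------------------------------                                                     
 152 :------------------------------------------------=                                                     
 160 :-------=---------------------------------------:+                                                     
 168 ::--------------========------=+++=++=----------:*                   ++++++++      ++++++++            
 176 -:---========+*#%%%%%%%%%+====+++*++++=========-:*                +++++++++++++    +++++++++           
 184 ::---=========++********++=-==#%%%%%%%%#+=======-+                  +++++++++++ -  ++++++++++          
 192 -:-+***######+=-=*#+=-==---###=*%%%%%%%%%%##%+*=:*                ---- +--------   --++++++ ++         
 200 
[... 2517 characters left out ...]
#*+#####**#######*#*++*###################+===        --     --       -   --                       
 232 ===*##++####*++*+*++*#*##*##%##%##############+===         --    --------    +                         
 240 ===####*+*****++++###+***+*###################+===          --- - -----   -- +-                        
 248 ===*+*++++######*****++*#**###################*===             ++++++      -++--                       
 256 ===+#####*+++##*######*##*###*################+===            ----  -      -++    -                    
 264 ===++++++++++++******++++++++++*****+++++++++++++*                                                     
 272 ==--------------------------==-----==----==---==+*
```

```bash
python3 -m inch '[[[0.13,0.02,0.23],[-0.02,0,0],0],[[0.13,0.02,0.23],[-0.02,0,0],0],[[0.13,0.02,0.22],[-0.02,0,0],0],[[0.08,0,0.15],[0,0,0],0],[[0.05,0,0.09],[0,0,0],0],[[0,0,0],[0,0,0],0]]'
python3 plan.py .497 -.352 .1253 -18.1 28.2 1
```

```text
clock: 15.92
eef_pos: [0.5063, -0.3489, 0.109]
ee_rot: [0.414, 2.62, -0.093]
contact_force: [-0.2, -0.4, -2.6]
finger_gap: 0.017
finger_force: 70.2
[-0.02, -0.15, 0.02] [0.11, 0.0, 0.0]
```

The tray shows several new bright flake patches with shadows, for example around tray x +30 and -30 mm near the slab wall and in the middle, and the slab is empty. Now I'll lower to contact and release.

```bash
python3 -m inch '[[[0.01,-0.05,0.03],[0.1,0,0],0],[[0.01,0,0.02],[0,0,0],0],[[0,0,0],[0,0,0],0]]'
python3 -m inch '[[[0.01,0,0.02],[0,0,0],0],[[0,0,0],[0,0,0],0]]'
```

```text
clock: 16.17
eef_pos: [0.5069, -0.3512, 0.1085]
ee_rot: [0.416, 2.618, -0.104]
contact_force: [-3.3, 3.4, 6.6]
finger_gap: 0.0175
finger_force: 71.8
clock: 16.33
eef_pos: [0.5072, -0.3515, 0.1085]
ee_rot: [0.416, 2.616, -0.104]
contact_force: [-5.7, 4.3, 11.3]
finger_gap: 0.0172
finger_force: 72.6
```

Contact. Release, then retreat along the tool axis.

```bash
python3 -m inch '[[[-0.01,0,-0.03],[0,0,0],0],[[0,0,0],[0,0,0],0.3],[[0,0,0],[0,0,0],0.6],[[0,0,0],[0,0,0],1],[[0,0,0],[0,0,0],1],[[0,0,0],[0,0,0],1],[[0,0,0],[0,0,0],1],[[0,0,0],[0,0,0],1]]'
python3 -m inch '[[[0,0,-0.2],[0,0,0],1],[[0,0,-0.3],[0,0,0],1],[[0,0,-0.4],[0,0,0],1],[[0,0,-0.5],[0,0,0],1],[[0,0,-0.5],[0,0,0],1],[[0,0,-0.5],[0,0,0],1],[[0,0,-0.3],[0,0,0],1],[[0,0,0],[0,0,0],1]]'
python3 chk.py c | grep -A1 slab | grep -v old
python3 - <<'E'
from fit import *
# colour-agnostic check: shift of the scraper region between first and present picture
for n,(x0,y0,x1,y1) in(("scene",(262,135,282,158)),("side",(345,127,361,152))):
    a=cv2.imread(f"pics/{n}0.png")[y0:y1,x0:x1];b=cv2.imread(f"pics/{n}_c.png")[y0-12:y1+12,x0-12:x1+12]
    m=cv2.matchTemplate(b,a,cv2.TM_CCOEFF_NORMED);_,v,_,l=cv2.minMaxLoc(m);print(n,v,l[0]-12,l[1]-12)
print(cams.camera("side").shape, r.read_state()["contact_force"])
E
```

```text
clock: 17.0
eef_pos: [0.5054, -0.3512, 0.1069]
ee_rot: [0.418, 2.621, -0.105]
contact_force: [-0.3, -0.0, 1.0]
finger_gap: 0.0856
finger_force: 0.0
clock: 17.67
eef_pos: [0.4572, -0.3367, 0.2047]
ee_rot: [0.419, 2.616, -0.105]
contact_force: [1.0, 0.1, -0.2]
finger_gap: 0.0852
finger_force: 0.0
scene slab new 82 [(np.int32(36), np.float64(320.0), np.float64(229.0)), (np.int32(37), np.float64(311.0), np.float64(230.0))]
  changed px 747
--
side slab new 86 [(np.int32(28), np.float64(305.0), np.float64(219.0)), (np.int32(25), np.float64(292.0), np.float64(232.0)), (np.int32(30), np.float64(307.0), np.float64(245.0))]
  changed px 1254
scene 0.9845134019851685 -1 0
side 0.9858159422874451 -1 0
(400, 640, 3) [0.7664 0.3081 0.21  ]
```

```bash
python3 -c "
from h import *
print(r.hand_in())"
```

```text
the job is handed in; nothing more can be done
None
```

I wiped the flakes off the slab into the steel tray, stood the scraper back upright on its stand with the gripper clear, and handed in at about 18 s; no verdict was returned, and I confirmed an empty slab and new flakes in the tray but did not count all five there.

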